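# Lock the filter pot and crack its bleed screw

### The job

The lid has just gone back on the bench fuel-filter pot: swing the lock ring, the one with a long ear, clockwise until its pointer rib is at the lock mark. Then screw the wing bleed screw in the middle of the lid down clockwise until it seats, back it off a quarter turn, and finish there still gripping its wings, ready to shut it when fuel comes through. Do not let go of the screw at the end, leave the ring locked and leave the other things on the bench where they lie.

Things in the scene. Friction and masses are not known exactly. Their poses are not given: they have to be found in the camera images.
- lock_ring (a joint): angle of the aluminium lock ring round the lid of the pot, about the vertical axis through lid_centre. 0 = locked: pointer rib in line with the lock mark, and the ring has come to its stop. It grows counterclockwise seen from above (unlocked, up to 1.1), so locking is clockwise. Starts 0.6 to 1.0. The ring stays where it is left; turning takes about 0.15 N m.
- ring_ear (a point): grip point in the ring's one long ear, a blade 12 mm thick and 16 mm high (8 mm above and below this point), from 57 to 100 mm off the ring's axis; this point is 80 mm off it and 112 mm above the bench. x points outward along the ear, z up; it turns with the ring. Free below (pot rim radius 56 mm, foot with screw heads to 19 mm high). A steel pointer rib lies on the ring at the ear's root.
- lid_centre (a point): point on the vertical axis of pot, lock ring and bleed screw, level with the ring's top, 119 mm above the bench. The pot is a grey cast body, 112 mm across at the rim, 124 mm high without the screw, a brass hose barb on either side, bolted down by a 126 mm square foot. x and y run along the foot's edges, z up. The ring has an outer radius of 59 mm and two short stub lugs besides the ear.
- lock_mark (a point): the lock mark: small raised steel rib on the rim of the lid, just inside the ring, 38.5 mm from the axis. The ring is locked when its ear and pointer rib point the same way from the axis as this mark.
- bleed_screw (a joint): angle of the brass wing bleed screw about the vertical axis through lid_centre: 0 = seated (a firm stop), grows counterclockwise seen from above as it is opened, at most 5.0; a quarter turn open is 1.57. Starts 0.9 to 2.3. It does not rise or sink noticeably, stays where it is left, and turns at about 0.06 N m.
- wings (a point): middle of the flat wings of the bleed screw, on the axis, 155 mm above the bench, 36 mm above the ring's top. x points along the wings, y across them, z up; it turns with the screw. The two rounded wings form a flat bar 10 mm thick, 18 mm high (9 mm above and below this point), 51 mm long: grip across the thickness. A 21 mm collar lies 27 mm and the lid's boss 31 mm below this point.
- spark_plug: bystander: used spark plug lying on the bench, 78 mm long, 18 mm thick; origin under its middle
- feeler_gauge: bystander: folded feeler gauge set lying on the bench, 95 x 22 x 14 mm; origin under its middle
- nut: bystander: flanged hex nut on the bench, 24 mm wide, 13 mm high; origin under its middle
- screwdriver: bystander: amber handled screwdriver lying on the bench, 220 mm long, 28 mm thick; origin under its middle

How it is judged:
On the way, in this order (a step that is already met when the one before it is completed fails the run):
1. the lock ring is turned to its mark (within 0.08 rad) (value of joint lock_ring below 0.08 rad), for 0.2 s.
2. the bleed screw is turned in until it seats (within 0.07 rad of the stop), the ring locked (value of joint bleed_screw below 0.07 rad and value of joint lock_ring below 0.08 rad), for 0.1 s.
At the end, for the whole second after the job is handed in: the lock ring is at its mark (within 0.08 rad), the bleed screw stands still a quarter turn open from its seat (1.57 rad, give or take 0.22), and the fingers still grip the screw (contact force over 2 N) (value of joint lock_ring below 0.08 rad and value of joint bleed_screw between 1.35 and 1.79 rad and velocity of joint bleed_screw between -0.1 and 0.1 rad/s and contact force between the fingers and bleed_screw above 2 N); the arm keeps its last pose, push and grip.
It fails at once if a bystander is moved by more than 30 mm (distance of any of spark_plug, feeler_gauge, nut, screwdriver from where it was at the start of the episode above 0.03 m).
It also fails if it takes over 70 s, if anything falls off the work surface, if the arm or the gripper's body presses on something with over 40 N, if the wrist force passes 120 N, or if a joint passes its speed limit or range.

### The arm

A 6-joint arm with a two-finger parallel gripper is mounted at the origin on a cart in front of the work surface, level with it; the furniture and walls round the work are solid. World frame = base frame: x ahead of the robot, y to its left, z up, the work surface at z = 0. Lengths are in m, angles in rad, forces in N, time in s.
With the tool pointing down it reaches from about 0.25 to 0.775 m from the base axis. Payload 4 kg.
Tool frame: the origin (TCP) lies at the centre of the arm's flange, where the gripper is bolted on; the fingertips stand 199 mm ahead of it and the grasp point (between the pads) lies 180 mm ahead of it (robot.tcp_to_tips is the z of the fingertips in the tool frame, in m); z points along the fingers, y is the line along which they close (so a half turn about z gives the same grasp; the last joint's range is limited). The gripper opens to 94 mm and grips with 3 to 60 N. Pads are 16 mm wide; open, the fingers measure 119 mm over their backs; the gripper's body (75 mm by 177 mm) begins 78 mm behind the grasp point.
Start: joints at [-1.433, 0.087, 1.371, -0, 1.684, -0.103], TCP at [0.131, -0.534, 0.405] pointing down, gripper open.
Joint ranges: [-3.1, 3.1], [-0.76, 2.03], [0.27, 2.55], [-1.08, 4.22], [0.17, 2.65], [-2.57, 2.57]. Speed limits (rad/s): [2.79, 2.79, 3.14, 3.14, 3.14, 3.14].

### API

Orientations are given as [roll, pitch, yaw] about the fixed x, y, z axes, in that order (R = Rz(yaw) Ry(pitch) Rx(roll)).
In Python, from bench import robot gives the robot as it stands.
- The arm moves only by the tool play_rows, never from a script. Its arguments are lists of equal length, an entry for each row: "translation": the shift along the tool's x, y, z scaled (see below), a list of three; "twist": the turn, a rotation vector about the tool's x, y, z scaled (see below), a list of three; "gripper": the opening, from -1 (shut) to 1 (fully open). A call has 1 to 8 rows; each row shifts and turns the commanded pose from where the row before left it, along the tool's axes as they then stand; what a row does not reach is not made up. The controller multiplies each number of a shift by 0.04 m and each number of a turn by 0.1 rad. A row lasts 1/10 s, in which the tool goes at most 50 mm and 8.59 degrees, less where a joint would pass 70% of its speed; a pose out of reach is approached as far as the arm can. A call with a number of a shift or a turn outside -1 to 1 is refused whole. A call with a gripper value outside its range is refused whole. The fingers move at their own pace and stop on an object; the grip force is fixed at half the most. Time passes only in rows, so rows that do not move let the fingers close. It gives the time, the measured TCP pose, the force, the opening and the grip force at its end, in the units of the state.
- robot.get_obs(): the state, without advancing time (a new reading comes with each control period).
- robot.snapshot(name): name is "side" or "top"; returns the picture (420x560x3 uint8, red, green, blue); there is no depth.
- robot.camera_model(name): a dict with "camera_matrix" (3x3 intrinsics, pixels), "rvec" (rotation vector, rad) and "tvec" (3), from world to camera coordinates, as OpenCV has them. Camera axes: x right, y down, z forward; pixel columns grow to the right and rows downward; lengths in m; the calibration is good to about 2 mm. A picture is of the moment at which its call begins. camera_model takes no time and is no camera call.
- robot.close_job(): hands the job in; it is judged then, once.
Trained networks look in the newest picture that a camera, given by its name, has taken for a name from the list of things; names that differ only in an ending like _2 or _b are one class to them, and where a whole thing is asked for, a point or a joint stands for the part that bears it (a point fixed in the world has none). Each returns a list of dicts, best first, with "score" (0 to 1); they miss things now and then, are a little off and sometimes report something else, mostly with a low value. They report only what shows in the picture. A call takes as long as a camera call.
- robot.recognise(name, camera): "centre" ([x, y, z] in m, in world coordinates, good to about 4 mm: the middle of the surface that is visible of it).
- robot.spot_point(name, camera): "centre" ([x, y, z] in m, in world coordinates, good to about 4 mm: a listed point, or the origin of a listed thing).
The state is a dict: "time": time; "joint_positions": joint angles; "qvel": joint speeds; "joint_torque": joint torques, N m; "tool_pos": TCP position; "ee_rot": TCP orientation; "wrist_force": force on the tool from outside, world axes, zero at the start; "wrist_torque": the same for the moment, N m; "width": finger opening in m; "finger_force": force on a finger pad.
Only numpy, scipy, OpenCV 4.12 (cv2) and the standard library are available. Lean on these libraries where they do the work, as an engineer would, in place of code of your own. Each camera call takes 0.05 s, during which the arm holds its last target. There are 200 camera calls.

## Working session

There is one attempt and no reset: what is moved stays moved. The work goes in short steps, Python scripts to look and compute and a tool call to move; the robot and the scene stay as the last step left them, time stands still between calls to the robot, and variables do not carry over. Pictures are saved under pics/ and viewed, at most 10 in all, crops included, and the job is handed in when it is done.

Besides the shell and the picture viewer there is one more tool, called in YAML: its name, and indented under it one key for each argument. play_rows: Moves the arm, as the interface text tells. Its arguments: {"type":"object","properties":{"translation":{"type":"array","items":{"type":"array","items":{"type":"number","minimum":-1,"maximum":1}}},"twist":{"type":"array","items":{"type":"array","items":{"type":"number","minimum":-1,"maximum":1}}},"gripper":{"type":"array","items":{"type":"number"}}},"required":["translation","twist","gripper"]}

```bash
ls; mkdir -p pics; python3 - <<'E'
from bench import robot
import cv2,numpy as np
for c in("top","side"):
    im=robot.snapshot(c); cv2.imwrite(f"pics/{c}0.png",im[:,:,::-1])
    for n in("lid_centre","ring_ear","lock_mark","wings"):
        print(c,n,[(np.round(d["centre"],4).tolist(),round(d["score"],2)) for d in robot.spot_point(n,c)][:3])
    for n in("spark_plug","feeler_gauge","nut","screwdriver"):
        print(c,n,[(np.round(d["centre"],3).tolist(),round(d["score"],2)) for d in robot.spot_point(n,c)][:1])
o=robot.get_obs();print(o)
E
```

```text
pics
top lid_centre []
top ring_ear [([0.4913, 0.0373, 0.1113], 0.57)]
top lock_mark [([0.5313, 0.0831, 0.1189], 0.73)]
top wings [([0.5697, 0.0661, 0.1515], 0.56)]
top spark_plug [([0.495, -0.102, -0.0], 0.72)]
top feeler_gauge [([0.403, -0.02, -0.004], 0.67)]
top nut [([0.449, 0.119, -0.0], 0.63)]
top screwdriver [([0.476, -0.219, 0.001], 0.86)]
side lid_centre [([0.569, 0.067, 0.1184], 0.97)]
side ring_ear [([0.4962, 0.0399, 0.1112], 0.93)]
side lock_mark [([0.5385, 0.0876, 0.1168], 0.95)]
side wings [([0.5704, 0.0672, 0.1574], 0.59)]
side spark_plug []
side feeler_gauge [([0.406, -0.024, 0.003], 0.77)]
side nut [([0.455, 0.111, -0.006], 0.41)]
side screwdriver []
{'time': 0.9, 'joint_positions': array([-1.43307712e+00,  8.71950911e-02,  1.37069600e+00, -6.01604347e-05,
        1.68359608e+00, -1.03116741e-01]), 'qvel': array([8.38030594e-04, 1.31525149e-03, 9.58528054e-04, 8.60893666e-05,
       5.32538083e-04, 4.11892304e-04]), 'joint_torque': array([ 1.31546920e-03, -3.40035868e+01, -3.02597344e+01,  7.20195752e-02,
        2.34925293e-02, -1.36841655e-05]), 'tool_pos': array([ 0.13116063, -0.53413118,  0.40471059]), 'ee_rot': array([3.14149388e+00, 7.03176619e-05, 2.40829166e-01]), 'wrist_force': array([-0.18088026, -0.41424857,  0.03422336]), 'wrist_torque': array([-0.00286553,  0.01318986,  0.00039816]), 'finger_force': 0.0, 'width': 0.09376307616239457}
```

View pics/top0.png

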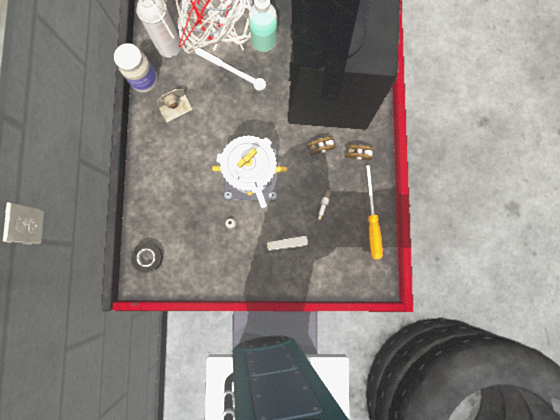

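View pics/side0.png

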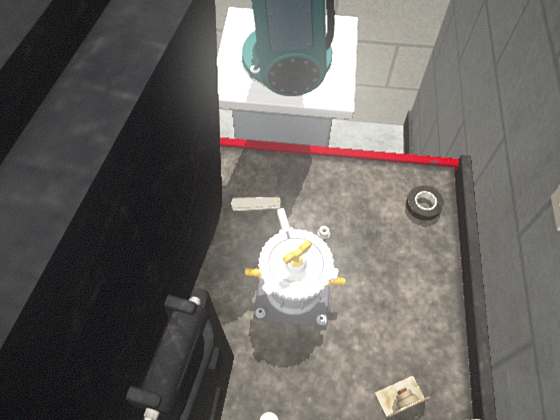

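The top view shows the pot at about (248,165), the ear pointing to (263,205), the brass wings around (247,156), and a tall cabinet from column 290 and up to row 128. The side view agrees: ear at (283,218), wings at (297,252). Next I'll get the wing angle and the cabinet extent.

```bash
cat > h.py <<'E'
import cv2,numpy as np
from bench import robot
def cam(c):
    m=robot.camera_model(c);K=np.array(m["camera_matrix"]);R=cv2.Rodrigues(np.array(m["rvec"],float))[0];t=np.array(m["tvec"],float).ravel();return K,R,t
def unproj(c,uv,z):
    K,R,t=cam(c);uv=np.atleast_2d(uv).astype(float)
    d=(np.linalg.inv(K)@np.c_[uv,np.ones(len(uv))].T).T@R;C=-R.T@t
    return C+d*((z-C[2])/d[:,2])[:,None]
def wings(c,im,ctr=(0.5695,0.067),r=0.032,z=0.16):
    h=cv2.cvtColor(im,cv2.COLOR_RGB2HSV);m=(h[:,:,0]>14)&(h[:,:,0]<32)&(h[:,:,1]>110)&(h[:,:,2]>90)
    v,u=np.nonzero(m);P=unproj(c,np.c_[u,v],z)[:,:2];P=P[np.hypot(*(P-ctr).T)<r]
    w,V=np.linalg.eigh(np.cov(P.T));a=V[:,1]
    return len(P),P.mean(0).round(4),round(float(np.arctan2(a[1],a[0])%np.pi),3),np.sqrt(w).round(4)
E
python3 - <<'E'
from h import *
cr=[]
for c in("top","side"):
    im=cv2.imread(f"pics/{c}0.png")[:,:,::-1].copy();print(c,wings(c,im)); K,R,t=cam(c);print("campos",(-R.T@t).round(3))
    u0,v0=(205,125) if c=="top" else (245,200)
    cr.append(cv2.resize(im[v0:v0+90,u0:u0+90],(400,400),interpolation=cv2.INTER_CUBIC))
print(unproj("top",[(290,122),(290,0)],0.0),unproj("top",[(290,122)],0.3))
cv2.imwrite("pics/crop.png",np.hstack(cr)[:,:,::-1])
E
```

```text
top (151, array([0.5662, 0.0646]), 2.373, array([0.0048, 0.0122]))
campos [0.366 0.014 0.963]
side (78, array([0.5722, 0.0673]), 2.432, array([0.0061, 0.0158]))
campos [0.898 0.066 0.862]
[[ 6.98679186e-01 -2.77913254e-02  0.00000000e+00]
 [ 1.01882434e+00 -2.71563491e-02  1.11022302e-16]] [[ 0.5949712 -0.0148076  0.3      ]]
```

View pics/crop.png

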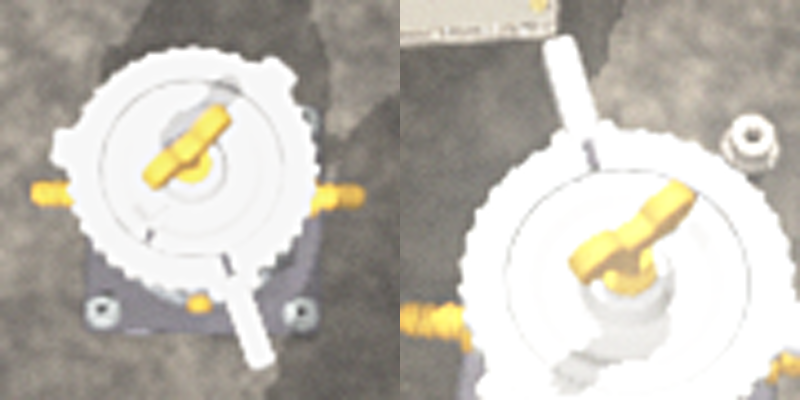

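Centre is about (0.5695, 0.067) and the ear is at 3.50 rad. The mark is at 2.65 rad, so about 0.85 rad clockwise. The wings lie at about 2.40 rad. Next I move above the ear.

play_rows:
  translation:
    - [0.765, -0.733, 0]
    - [0.765, -0.733, 0]
    - [0.765, -0.733, 0]
    - [0.765, -0.733, 0]
    - [0.765, -0.733, 0]
    - [0.765, -0.733, 0]
    - [0.765, -0.733, 0]
    - [0.765, -0.733, 0]
  twist:
    - [0, 0, 0]
    - [0, 0, 0]
    - [0, 0, 0]
    - [0, 0, 0]
    - [0, 0, 0]
    - [0, 0, 0]
    - [0, 0, 0]
    - [0, 0, 0]
  gripper: [0, 0, 0, 0, 0, 0, 0, 0]

```text
time: 1.7
tool_pos: [0.3134, -0.2463, 0.405]
ee_rot: [3.141, -0.001, 0.24]
wrist_force: [0.7, -1.0, -1.0]
width: 0.0473
finger_force: 0.0
```

play_rows:
  translation:
    - [0.765, -0.733, 0]
    - [0.765, -0.733, 0]
    - [0.765, -0.733, 0]
    - [0.765, -0.733, 0]
    - [0.765, -0.733, 0]
    - [0.765, -0.733, 0]
    - [0.765, -0.733, 0]
    - [0.765, -0.733, 0]
  twist:
    - [0, 0, 0]
    - [0, 0, 0]
    - [0, 0, 0]
    - [0, 0, 0]
    - [0, 0, 0]
    - [0, 0, 0]
    - [0, 0, 0]
    - [0, 0, 0]
  gripper: [0, 0, 0, 0, 0, 0, 0, 0]

```text
time: 2.5
tool_pos: [0.4953, 0.04, 0.4049]
ee_rot: [3.141, -0.001, 0.241]
wrist_force: [0.4, -0.8, -0.0]
width: 0.0472
finger_force: 0.0
```

play_rows:
  translation:
    - [0, 0, 0]
    - [0, 0, 0]
    - [0, 0, 0]
  twist:
    - [0, 0, -0.6]
    - [0, 0, -0.6]
    - [0, 0, 0]
  gripper: [0, 0, 0]

```text
time: 2.8
tool_pos: [0.4949, 0.0387, 0.4045]
ee_rot: [3.142, 0.0, 0.362]
wrist_force: [-0.5, 0.3, -0.4]
width: 0.0471
finger_force: 0.0
```

play_rows:
  translation:
    - [0, 0, 0.7]
    - [0, 0, 0.7]
    - [0, 0, 0.7]
    - [0, 0, 0.7]
    - [0, 0, 0]
  twist:
    - [0, 0, 0]
    - [0, 0, 0]
    - [0, 0, 0]
    - [0, 0, 0]
    - [0, 0, 0]
  gripper: [0, 0, 0, 0, 0]

```text
time: 3.3
tool_pos: [0.4931, 0.0379, 0.2884]
ee_rot: [-3.138, 0.008, 0.359]
wrist_force: [-0.1, -0.3, 0.4]
width: 0.0469
finger_force: 0.0
```

```bash
python3 - <<'E'
from h import *
im=robot.snapshot("side");c=cv2.resize(im[150:330,190:400],(700,600));cv2.imwrite("pics/s1.png",c[:,:,::-1])
print(robot.get_obs()["wrist_force"])
E
```

```text
[-0.00178966 -0.53380201  0.54675198]
```

View pics/s1.png

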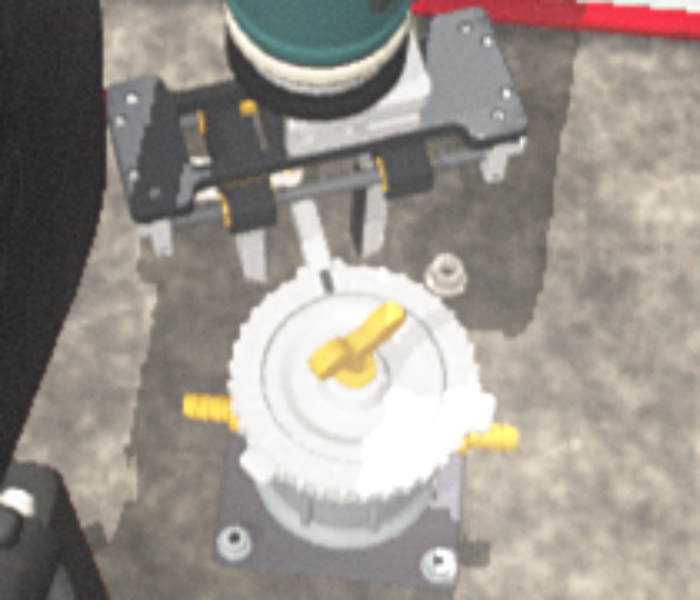

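The ear at (312,235) sits midway between the fingers at (255,255) and (370,220). I close on it.

play_rows:
  translation:
    - [0, 0, 0]
    - [0, 0, 0]
    - [0, 0, 0]
    - [0, 0, 0]
    - [0, 0, 0]
  twist:
    - [0, 0, 0]
    - [0, 0, 0]
    - [0, 0, 0]
    - [0, 0, 0]
    - [0, 0, 0]
  gripper: [-1, -1, -1, -1, -1]

```text
time: 3.85
tool_pos: [0.4949, 0.0383, 0.2934]
ee_rot: [3.142, -0.001, 0.361]
wrist_force: [0.4, 0.4, 1.7]
width: 0.0118
finger_force: 30.0
```

play_rows:
  translation:
    - [0.01, -0.2, 0]
    - [0.01, -0.2, 0]
    - [0.01, -0.2, 0]
    - [0.01, -0.2, 0]
  twist:
    - [0, 0, 1]
    - [0, 0, 1]
    - [0, 0, 1]
    - [0, 0, 1]
  gripper: [-1, -1, -1, -1]

```text
time: 4.25
tool_pos: [0.4898, 0.0696, 0.2934]
ee_rot: [3.14, -0.002, -0.043]
wrist_force: [-0.1, -2.3, 1.0]
width: 0.0115
finger_force: 30.0
```

play_rows:
  translation:
    - [0.01, -0.2, 0]
    - [0.01, -0.2, 0]
    - [0.01, -0.2, 0]
    - [0.01, -0.2, 0]
    - [0, 0, 0]
  twist:
    - [0, 0, 1]
    - [0, 0, 1]
    - [0, 0, 1]
    - [0, 0, 1]
    - [0, 0, 0]
  gripper: [-1, -1, -1, -1, -1]

```text
time: 4.75
tool_pos: [0.4976, 0.1006, 0.2934]
ee_rot: [3.141, -0.002, -0.439]
wrist_force: [0.3, -2.0, 2.6]
width: 0.0119
finger_force: 30.1
```

play_rows:
  translation:
    - [0, -0.08, 0]
    - [0, -0.08, 0]
  twist:
    - [0, 0, 0.4]
    - [0, 0, 0.4]
  gripper: [-1, -1]

```text
time: 4.95
tool_pos: [0.5002, 0.1055, 0.2934]
ee_rot: [3.14, -0.002, -0.519]
wrist_force: [0.3, -4.2, 3.4]
width: 0.0115
finger_force: 30.0
```

play_rows:
  translation:
    - [0, -0.08, 0]
    - [0, 0, 0]
  twist:
    - [0, 0, 0.4]
    - [0, 0, 0]
  gripper: [-1, -1]

```text
time: 5.15
tool_pos: [0.5011, 0.107, 0.2934]
ee_rot: [3.134, -0.002, -0.557]
wrist_force: [-3.7, -9.5, 6.7]
width: 0.0122
finger_force: 30.3
```

```bash
python3 - <<'E'
from h import *
for c in("side","top"):
    im=robot.snapshot(c)
    for n in("ring_ear","lock_mark"): print(c,n,[(np.round(d["centre"],4).tolist(),round(d["score"],2)) for d in robot.spot_point(n,c)][:1])
    if c=="side":
        cv2.imwrite("pics/s2.png",cv2.resize(im[180:300,240:380],(700,600),interpolation=cv2.INTER_CUBIC)[:,:,::-1])
o=robot.get_obs();print(o["wrist_force"],o["wrist_torque"])
E
```

```text
side ring_ear [([0.502, 0.104, 0.1167], 0.9)]
side lock_mark [([0.5369, 0.0863, 0.1171], 0.88)]
top ring_ear []
top lock_mark [([0.5344, 0.0843, 0.1167], 0.86)]
[-3.02053822 -8.94755859  5.75487738] [-1.41733094  0.6193966   0.37126067]
```

View pics/s2.png

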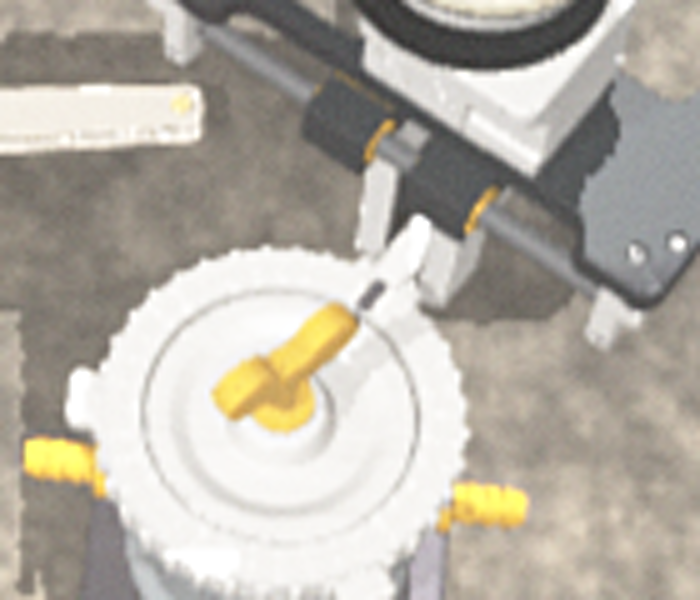

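The pointer rib at (372,293) has come in line with the wing near the mark. The force jumped and the motion lagged, so this looks like the stop; one more small push will confirm it.

play_rows:
  translation:
    - [0, -0.08, 0]
    - [0, -0.05, 0]
    - [0, 0, 0]
    - [0, 0, 0]
  twist:
    - [0, 0, 0.2]
    - [0, 0, 0.1]
    - [0, 0, 0]
    - [0, 0, 0]
  gripper: [-1, -1, -1, -1]

```text
time: 5.85
tool_pos: [0.5025, 0.1086, 0.2932]
ee_rot: [3.123, -0.002, -0.588]
wrist_force: [-11.5, -20.2, 11.0]
width: 0.012
finger_force: 30.5
```

Solidly at the stop, with 23 N at the ear. I release and lift.

play_rows:
  translation:
    - [0, 0.07, 0]
    - [0, 0, 0]
    - [0, 0, 0]
    - [0, 0, -0.6]
    - [0, 0, -0.7]
    - [0, 0, -0.7]
    - [0, 0, -0.7]
    - [0, 0, 0]
  twist:
    - [0, 0, 0]
    - [0, 0, 0]
    - [0, 0, 0]
    - [0, 0, 0]
    - [0, 0, 0]
    - [0, 0, 0]
    - [0, 0, 0]
    - [0, 0, 0]
  gripper: [-1, 0, 0, 0, 0, 0, 0, 0]

```text
time: 6.65
tool_pos: [0.5033, 0.1115, 0.4053]
ee_rot: [-3.135, -0.006, -0.587]
wrist_force: [0.5, -0.3, -0.1]
width: 0.0472
finger_force: 0.0
```

play_rows:
  translation:
    - [0, 0, 0]
    - [0, 0, 0]
    - [0, 0, 0]
    - [0, 0, 0]
    - [0, 0, 0]
    - [0, 0, 0]
    - [0, 0, 0]
    - [0, 0, 0]
  twist:
    - [0, 0, -1]
    - [0, 0, -1]
    - [0, 0, -1]
    - [0, 0, -1]
    - [0, 0, -1]
    - [0, 0, -1]
    - [0, 0, -1]
    - [0, 0, -1]
  gripper: [0, 0, 0, 0, 0, 0, 0, 0]

```text
time: 7.45
tool_pos: [0.5027, 0.1114, 0.3988]
ee_rot: [-3.141, 0.002, 0.217]
wrist_force: [-0.1, 0.7, 1.0]
width: 0.0471
finger_force: 0.0
```

play_rows:
  translation:
    - [0, 0, 0]
    - [0, 0, 0]
    - [0, 0, 0]
    - [0, 0, 0]
    - [0, 0, 0]
    - [0, 0, 0]
    - [0, 0, 0]
    - [0, 0, 0]
  twist:
    - [0, 0, -1]
    - [0, 0, -1]
    - [0, 0, -1]
    - [0, 0, -1]
    - [0, 0, -1]
    - [0, 0, -1]
    - [0, 0, -1]
    - [0, 0, -1]
  gripper: [0, 0, 0, 0, 0, 0, 0, 0]

```text
time: 8.25
tool_pos: [0.5027, 0.1114, 0.3988]
ee_rot: [-3.139, 0.001, 1.017]
wrist_force: [-0.2, 0.6, -0.6]
width: 0.0474
finger_force: 0.0
```

play_rows:
  translation:
    - [0, 0, 0]
    - [0, 0, 0]
    - [0, 0, 0]
    - [0, 0, 0]
    - [0, 0, 0]
    - [0, 0, 0]
    - [0, 0, 0]
    - [0, 0, 0]
  twist:
    - [0, 0, -1]
    - [0, 0, -1]
    - [0, 0, -1]
    - [0, 0, -1]
    - [0, 0, -1]
    - [0, 0, -1]
    - [0, 0, -1]
    - [0, 0, -1]
  gripper: [0, 0, 0, 0, 0, 0, 0, 0]

```text
time: 9.05
tool_pos: [0.5027, 0.1114, 0.3988]
ee_rot: [-3.139, -0.001, 1.817]
wrist_force: [-0.3, -0.1, -0.1]
width: 0.0469
finger_force: 0.0
```

play_rows:
  translation:
    - [0, 0, 0]
    - [0, 0, 0]
    - [0, 0, 0]
    - [0, 0, 0]
    - [0, 0, 0]
    - [0, 0, 0]
    - [0, 0, 0]
  twist:
    - [0, 0, -1]
    - [0, 0, -1]
    - [0, 0, -1]
    - [0, 0, -1]
    - [0, 0, -1]
    - [0, 0, -1]
    - [0, 0, 0]
  gripper: [0, 0, 0, 0, 0, 0, 0]

```text
time: 9.75
tool_pos: [0.5027, 0.1113, 0.399]
ee_rot: [-3.14, -0.002, 2.412]
wrist_force: [-0.3, -0.4, -0.1]
width: 0.047
finger_force: 0.0
```

```bash
python3 - <<'E'
from h import *
for c in("side","top"):
    im=robot.snapshot(c);
    try: print(c,wings(c,im))
    except Exception as e: print(e)
    for n in("ring_ear","lock_mark","lid_centre","wings"): print(c,n,[(np.round(d["centre"],4).tolist(),round(d["score"],2)) for d in robot.spot_point(n,c)][:1])
    if c=="side":cv2.imwrite("pics/s3.png",cv2.resize(im[180:300,240:380],(700,600),interpolation=cv2.INTER_CUBIC)[:,:,::-1])
E
```

```text
side (318, array([0.5749, 0.0662]), 2.465, array([0.0058, 0.0131]))
side ring_ear [([0.5002, 0.1077, 0.1113], 0.67)]
side lock_mark [([0.5366, 0.0901, 0.118], 0.69)]
side lid_centre [([0.5703, 0.0644, 0.1183], 0.59)]
side wings [([0.5697, 0.0658, 0.1546], 0.8)]
top (143, array([0.5671, 0.0632]), 2.436, array([0.0051, 0.0112]))
top ring_ear []
top lock_mark [([0.534, 0.0837, 0.1167], 0.9)]
top lid_centre [([0.5666, 0.0642, 0.1192], 0.67)]
top wings [([0.5691, 0.0676, 0.1573], 0.71)]
```

View pics/s3.png

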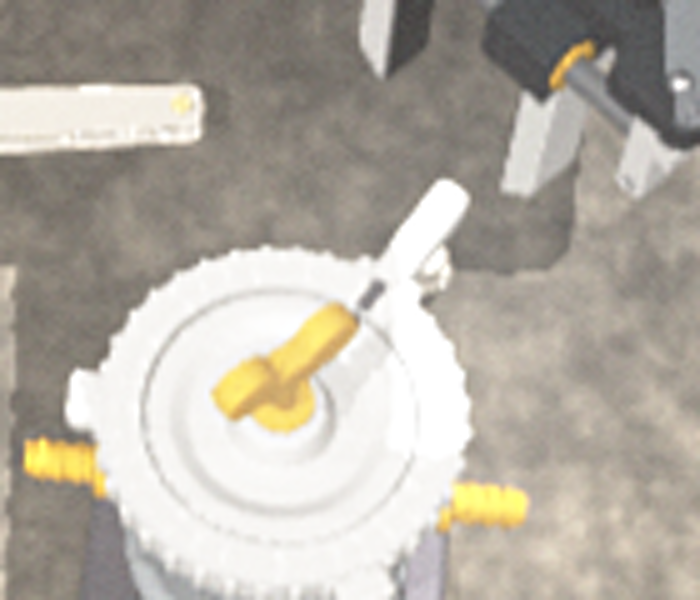

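The ring stays locked and the wings are at about 2.43 rad, centre (0.5695, 0.0667). I move over the screw and grip it.

play_rows:
  translation:
    - [-0.66, 0.094, 0]
    - [-0.66, 0.094, 0]
    - [-0.66, 0.094, 0]
    - [0, 0, 0]
    - [0, 0, 0.5]
    - [0, 0, 0.5]
    - [0, 0, 0.55]
    - [0, 0, 0]
  twist:
    - [0, 0, -0.2]
    - [0, 0, 0]
    - [0, 0, 0]
    - [0, 0, 0]
    - [0, 0, 0]
    - [0, 0, 0]
    - [0, 0, 0]
    - [0, 0, 0]
  gripper: [0, 0, 0, 0, 0, 0, 0, 0]

```text
time: 11.05
tool_pos: [0.5686, 0.068, 0.335]
ee_rot: [-3.137, -0.006, 2.431]
wrist_force: [-0.1, -0.1, -1.1]
width: 0.0468
finger_force: 0.0
```

play_rows:
  translation:
    - [0, 0, 0]
    - [0, 0, 0]
    - [0, 0, 0]
    - [0, 0, 0]
    - [0, 0, 0]
  twist:
    - [0, 0, 0]
    - [0, 0, 0]
    - [0, 0, 0]
    - [0, 0, 0]
    - [0, 0, 0]
  gripper: [-1, -1, -1, -1, -1]

```text
time: 11.55
tool_pos: [0.5693, 0.0664, 0.3398]
ee_rot: [-3.137, 0.002, 2.43]
wrist_force: [-6.6, -7.6, 4.8]
width: 0.0105
finger_force: 11.5
```

```bash
python3 - <<'E'
from h import *
im=robot.snapshot("side");cv2.imwrite("pics/s4.png",cv2.resize(im[180:300,240:380],(700,600),interpolation=cv2.INTER_CUBIC)[:,:,::-1])
o=robot.get_obs();print({k:o[k] for k in("tool_pos","ee_rot","wrist_force","wrist_torque","joint_positions")})
E
```

```text
{'tool_pos': array([0.56932997, 0.06632738, 0.33978311]), 'ee_rot': array([-3.13687046e+00,  1.34588582e-03,  2.42961100e+00]), 'wrist_force': array([-3.97868591, -4.38599891,  4.22574284]), 'wrist_torque': array([-0.92715258,  0.70461363, -0.04230613]), 'joint_positions': array([ 0.01824186,  0.16054171,  1.41808389, -0.00441597,  1.56511428,
       -0.8405398 ])}
```

View pics/s4.png

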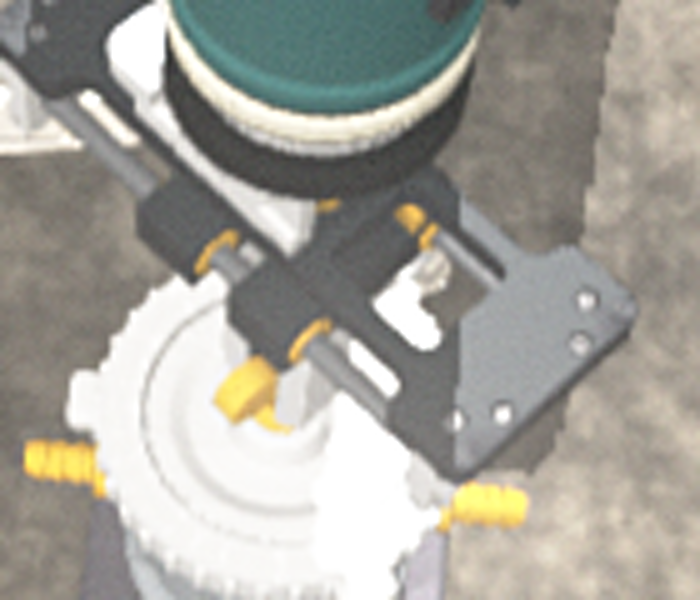

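The fingers grip the wings. I turn clockwise, watching the yaw and torque.

play_rows:
  translation:
    - [0, 0, 0]
    - [0, 0, 0]
    - [0, 0, 0]
    - [0, 0, 0]
    - [0, 0, 0]
    - [0, 0, 0]
    - [0, 0, 0]
    - [0, 0, 0]
  twist:
    - [0, 0, 0]
    - [0, 0, 1]
    - [0, 0, 1]
    - [0, 0, 1]
    - [0, 0, 1]
    - [0, 0, 1]
    - [0, 0, 1]
    - [0, 0, 1]
  gripper: [-1, -1, -1, -1, -1, -1, -1, -1]

```text
time: 12.4
tool_pos: [0.569, 0.0659, 0.3398]
ee_rot: [-3.137, 0.004, 1.725]
wrist_force: [-7.0, -5.2, 5.2]
width: 0.0096
finger_force: 29.9
```

```bash
cat > st.py <<'E'
from bench import robot
o=robot.get_obs();print({k:o[k].round(4) for k in("tool_pos","ee_rot","wrist_force","wrist_torque")},o["width"],o["finger_force"],o["time"])
E
python3 st.py
```

```text
{'tool_pos': array([0.569 , 0.0659, 0.3398]), 'ee_rot': array([-3.1375,  0.0044,  1.7254]), 'wrist_force': array([-7.0089, -5.2494,  5.2423]), 'wrist_torque': array([-1.0585,  1.0335,  0.0459])} 0.009625335830504154 29.926447570323944 12.4
```

play_rows:
  translation:
    - [0, 0, 0]
    - [0, 0, 0]
    - [0, 0, 0]
    - [0, 0, 0]
  twist:
    - [0, 0, 0.6]
    - [0, 0, 0.6]
    - [0, 0, 0.6]
    - [0, 0, 0]
  gripper: [-1, -1, -1, -1]

```text
time: 12.8
tool_pos: [0.5689, 0.0659, 0.3398]
ee_rot: [-3.138, 0.005, 1.548]
wrist_force: [-7.1, -6.2, 5.6]
width: 0.01
finger_force: 29.8
```

```bash
python3 st.py
```

```text
{'tool_pos': array([0.5689, 0.0659, 0.3398]), 'ee_rot': array([-3.1377,  0.0051,  1.5482]), 'wrist_force': array([-7.1477, -6.195 ,  5.6032]), 'wrist_torque': array([-1.0335,  1.1277, -0.0598])} 0.009973839126911176 29.84198033809662 12.8
```

play_rows:
  translation:
    - [0, 0, 0]
    - [0, 0, 0]
    - [0, 0, 0]
  twist:
    - [0, 0, 0.6]
    - [0, 0, 0.6]
    - [0, 0, 0]
  gripper: [-1, -1, -1]

```text
time: 13.1
tool_pos: [0.5688, 0.0659, 0.3398]
ee_rot: [-3.138, 0.006, 1.428]
wrist_force: [-6.1, -5.4, 4.5]
width: 0.0101
finger_force: 29.8
```

```bash
python3 st.py
```

```text
{'tool_pos': array([0.5688, 0.0659, 0.3398]), 'ee_rot': array([-3.1381,  0.0056,  1.4283]), 'wrist_force': array([-6.0684, -5.435 ,  4.4556]), 'wrist_torque': array([-0.9558,  1.2629, -0.0696])} 0.010082529084989668 29.84154850244522 13.1
```

play_rows:
  translation:
    - [0, 0, 0]
    - [0, 0, 0]
    - [0, 0, 0]
    - [0, 0, 0]
  twist:
    - [0, 0, 0.6]
    - [0, 0, 0.6]
    - [0, 0, 0.6]
    - [0, 0, 0]
  gripper: [-1, -1, -1, -1]

```text
time: 13.5
tool_pos: [0.5687, 0.066, 0.3398]
ee_rot: [-3.139, 0.006, 1.248]
wrist_force: [-6.7, -6.0, 6.7]
width: 0.0096
finger_force: 29.8
```

```bash
python3 st.py
```

```text
{'tool_pos': array([0.5687, 0.066 , 0.3398]), 'ee_rot': array([-3.1386,  0.0061,  1.2483]), 'wrist_force': array([-6.6754, -5.9887,  6.7259]), 'wrist_torque': array([-1.0194,  1.3271, -0.0824])} 0.009637854342293648 29.840592741966248 13.5
```

play_rows:
  translation:
    - [0, 0, 0]
    - [0, 0, 0]
    - [0, 0, 0]
    - [0, 0, 0]
  twist:
    - [0, 0, 0.6]
    - [0, 0, 0.6]
    - [0, 0, 0.6]
    - [0, 0, 0]
  gripper: [-1, -1, -1, -1]

```text
time: 13.9
tool_pos: [0.5686, 0.0661, 0.3398]
ee_rot: [-3.139, 0.006, 1.068]
wrist_force: [-9.2, -5.8, 5.8]
width: 0.0097
finger_force: 29.9
```

```bash
python3 st.py
```

```text
{'tool_pos': array([0.5686, 0.0661, 0.3398]), 'ee_rot': array([-3.1393,  0.0065,  1.0684]), 'wrist_force': array([-9.1892, -5.8437,  5.848 ]), 'wrist_torque': array([-0.8838,  1.4273, -0.0203])} 0.009667674922656222 29.904037714004517 13.9
```

play_rows:
  translation:
    - [0, 0, 0]
    - [0, 0, 0]
    - [0, 0, 0]
    - [0, 0, 0]
  twist:
    - [0, 0, 0.6]
    - [0, 0, 0.6]
    - [0, 0, 0.6]
    - [0, 0, 0]
  gripper: [-1, -1, -1, -1]

```text
time: 14.3
tool_pos: [0.5685, 0.0662, 0.3398]
ee_rot: [-3.14, 0.007, 0.888]
wrist_force: [-7.8, -4.8, 7.0]
width: 0.0096
finger_force: 29.9
```

```bash
python3 st.py
```

```text
{'tool_pos': array([0.5685, 0.0662, 0.3398]), 'ee_rot': array([-3.1401,  0.0069,  0.8885]), 'wrist_force': array([-7.757 , -4.8126,  7.0327]), 'wrist_torque': array([-0.8914,  1.4527, -0.03  ])} 0.009610511579598446 29.90356296300888 14.3
```

play_rows:
  translation:
    - [0, 0, 0]
    - [0, 0, 0]
    - [0, 0, 0]
    - [0, 0, 0]
  twist:
    - [0, 0, 0.6]
    - [0, 0, 0.6]
    - [0, 0, 0.6]
    - [0, 0, 0]
  gripper: [-1, -1, -1, -1]

```text
time: 14.7
tool_pos: [0.5684, 0.0662, 0.3398]
ee_rot: [-3.141, 0.007, 0.708]
wrist_force: [-9.0, -4.7, 7.0]
width: 0.01
finger_force: 29.9
```

```bash
python3 st.py; python3 - <<'E'
from h import *
im=robot.snapshot("side");cv2.imwrite("pics/s5.png",cv2.resize(im[180:300,240:380],(700,600),interpolation=cv2.INTER_CUBIC)[:,:,::-1])
E
```

```text
{'tool_pos': array([0.5684, 0.0662, 0.3398]), 'ee_rot': array([-3.141 ,  0.0069,  0.7085]), 'wrist_force': array([-8.9663, -4.7433,  6.974 ]), 'wrist_torque': array([-0.8463,  1.5108, -0.0547])} 0.009984340777983464 29.943366050720215 14.7
```

View pics/s5.png

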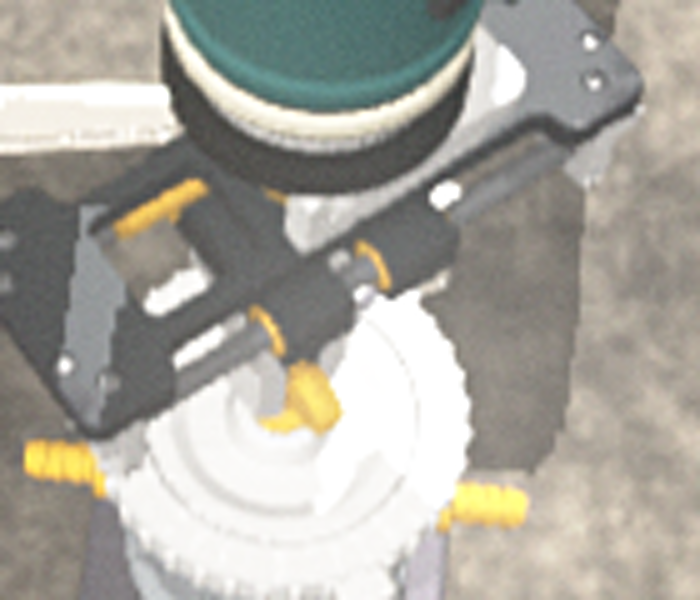

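The screw follows: the wing end at (315,395) is lined up with the fingers, 1.72 rad turned so far. I keep turning.

play_rows:
  translation:
    - [0, 0, 0]
    - [0, 0, 0]
    - [0, 0, 0]
    - [0, 0, 0]
  twist:
    - [0, 0, 0.6]
    - [0, 0, 0.6]
    - [0, 0, 0.6]
    - [0, 0, 0]
  gripper: [-1, -1, -1, -1]

```text
time: 15.15
tool_pos: [0.5684, 0.0663, 0.3398]
ee_rot: [3.141, 0.007, 0.529]
wrist_force: [-9.0, -5.8, 6.4]
width: 0.0098
finger_force: 29.9
```

```bash
python3 st.py
```

```text
{'tool_pos': array([0.5684, 0.0663, 0.3398]), 'ee_rot': array([3.1414, 0.007 , 0.5286]), 'wrist_force': array([-9.0334, -5.823 ,  6.4025]), 'wrist_torque': array([-0.7638,  1.5953, -0.0458])} 0.009758760066039871 29.943322241306305 15.15
```

play_rows:
  translation:
    - [0, 0, 0]
    - [0, 0, 0]
    - [0, 0, 0]
  twist:
    - [0, 0, 0.6]
    - [0, 0, 0.6]
    - [0, 0, 0]
  gripper: [-1, -1, -1]

```text
time: 15.45
tool_pos: [0.5683, 0.0664, 0.3398]
ee_rot: [3.141, 0.007, 0.409]
wrist_force: [-9.3, -4.1, 6.9]
width: 0.0093
finger_force: 29.9
```

```bash
python3 st.py
```

```text
{'tool_pos': array([0.5683, 0.0664, 0.3398]), 'ee_rot': array([3.1407, 0.007 , 0.4087]), 'wrist_force': array([-9.272 , -4.0931,  6.886 ]), 'wrist_torque': array([-0.7101,  1.5283, -0.08  ])} 0.00928253274743904 29.942965507507324 15.45
```

play_rows:
  translation:
    - [0, 0, 0]
    - [0, 0, 0]
    - [0, 0, 0]
  twist:
    - [0, 0, 0.6]
    - [0, 0, 0.5]
    - [0, 0, 0]
  gripper: [-1, -1, -1]

```text
time: 15.75
tool_pos: [0.5684, 0.0666, 0.3398]
ee_rot: [3.14, 0.007, 0.3]
wrist_force: [-8.6, -4.2, 5.8]
width: 0.01
finger_force: 30.5
```

```bash
python3 st.py
```

```text
{'tool_pos': array([0.5684, 0.0666, 0.3398]), 'ee_rot': array([3.1399, 0.0065, 0.3004]), 'wrist_force': array([-8.5631, -4.1615,  5.7684]), 'wrist_torque': array([-0.7346,  1.5853,  0.4741])} 0.009980156656279247 30.519508123397827 15.75
```

play_rows:
  translation:
    - [0, 0, 0]
    - [0, 0, 0]
    - [0, 0, 0]
  twist:
    - [0, 0, 0.5]
    - [0, 0, 0.5]
    - [0, 0, 0]
  gripper: [-1, -1, -1]

```text
time: 16.05
tool_pos: [0.5686, 0.0666, 0.3398]
ee_rot: [3.139, 0.006, 0.201]
wrist_force: [-8.5, -5.1, 5.9]
width: 0.0106
finger_force: 33.2
```

```bash
python3 st.py
```

```text
{'tool_pos': array([0.5686, 0.0666, 0.3398]), 'ee_rot': array([3.1391, 0.0056, 0.201 ]), 'wrist_force': array([-8.5329, -5.1418,  5.9299]), 'wrist_torque': array([-0.6927,  1.425 ,  0.7011])} 0.0106361025183344 33.18084158934653 16.05
```

The torque jumped from −0.08 to +0.70 N m, so the screw is seated, with contact at about yaw 0.37. I back off to yaw ≈ 1.92.

play_rows:
  translation:
    - [0, 0, 0]
    - [0, 0, 0]
    - [0, 0, 0]
    - [0, 0, 0]
    - [0, 0, 0]
    - [0, 0, 0]
    - [0, 0, 0]
    - [0, 0, 0]
  twist:
    - [0, 0, -0.4]
    - [0, 0, -0.8]
    - [0, 0, -0.8]
    - [0, 0, -0.8]
    - [0, 0, -0.8]
    - [0, 0, -0.8]
    - [0, 0, -0.8]
    - [0, 0, -0.8]
  gripper: [-1, -1, -1, -1, -1, -1, -1, -1]

```text
time: 16.85
tool_pos: [0.5687, 0.0664, 0.3398]
ee_rot: [-3.141, 0.006, 0.803]
wrist_force: [-7.3, -4.4, 5.0]
width: 0.0093
finger_force: 29.9
```

play_rows:
  translation:
    - [0, 0, 0]
    - [0, 0, 0]
    - [0, 0, 0]
    - [0, 0, 0]
    - [0, 0, 0]
    - [0, 0, 0]
    - [0, 0, 0]
    - [0, 0, 0]
  twist:
    - [0, 0, -0.8]
    - [0, 0, -0.8]
    - [0, 0, -0.8]
    - [0, 0, -0.8]
    - [0, 0, -0.8]
    - [0, 0, -0.8]
    - [0, 0, -0.8]
    - [0, 0, -0.8]
  gripper: [-1, -1, -1, -1, -1, -1, -1, -1]

```text
time: 17.65
tool_pos: [0.5688, 0.0663, 0.3398]
ee_rot: [-3.138, 0.004, 1.443]
wrist_force: [-5.8, -5.3, 5.6]
width: 0.0096
finger_force: 29.9
```

play_rows:
  translation:
    - [0, 0, 0]
    - [0, 0, 0]
    - [0, 0, 0]
    - [0, 0, 0]
    - [0, 0, 0]
    - [0, 0, 0]
    - [0, 0, 0]
    - [0, 0, 0]
  twist:
    - [0, 0, -0.8]
    - [0, 0, -0.8]
    - [0, 0, -0.8]
    - [0, 0, -0.8]
    - [0, 0, -0.8]
    - [0, 0, -0.8]
    - [0, 0, -0.4]
    - [0, 0, 0]
  gripper: [-1, -1, -1, -1, -1, -1, -1, -1]

```text
time: 18.45
tool_pos: [0.569, 0.0663, 0.3398]
ee_rot: [-3.137, 0.002, 1.96]
wrist_force: [-6.0, -4.5, 5.3]
width: 0.01
finger_force: 29.9
```

```bash
python3 st.py; python3 - <<'E'
from h import *
cr=[]
for c,u0,v0 in(("side",245,205),("top",205,120)):
    im=robot.snapshot(c);print(c,wings(c,im))
    print([(np.round(d["centre"],4).tolist(),round(d["score"],2)) for n in("ring_ear","lock_mark") for d in robot.spot_point(n,c)])
    cr.append(cv2.resize(im[v0:v0+90,u0:u0+90],(400,400),interpolation=cv2.INTER_CUBIC))
cv2.imwrite("pics/s6.png",np.hstack(cr)[:,:,::-1])
E
```

```text
{'tool_pos': array([0.569 , 0.0663, 0.3398]), 'ee_rot': array([-3.1373e+00,  2.2000e-03,  1.9603e+00]), 'wrist_force': array([-6.0337, -4.5455,  5.3   ]), 'wrist_torque': array([-0.7794,  0.9124, -0.0551])} 0.010024583039053313 29.86873894929886 18.45
side (125, array([0.5699, 0.0588]), 1.931, array([0.0085, 0.0166]))
[([0.5007, 0.106, 0.1127], 0.74), ([0.5701, 0.0656, 0.1548], 0.61), ([0.5344, 0.087, 0.1174], 0.57)]
top (4, array([0.5564, 0.0905]), 2.151, array([0.0007, 0.0019]))
[([0.501, 0.1086, 0.1115], 0.9), ([0.5688, 0.0648, 0.1192], 0.38), ([0.5338, 0.0845, 0.1166], 0.74)]
```

View pics/s6.png

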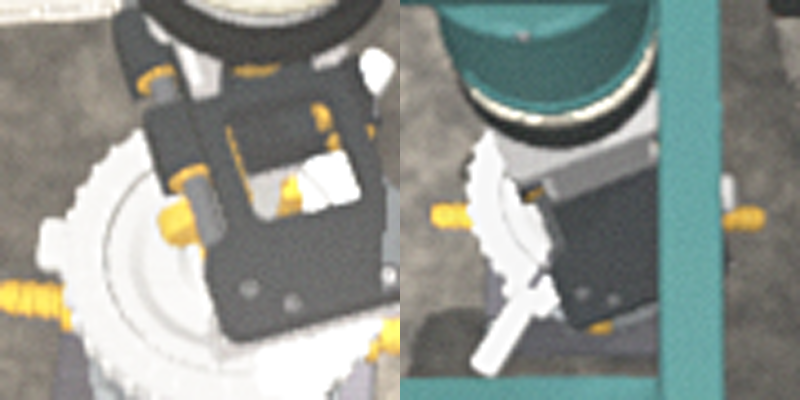

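The ring is still locked: ear at (0.501, 0.107), angle within noise of the stop. The wings are flat in the pads about 1.59 rad open, with 30 N grip. I hand in.

```bash
python3 -c "
from bench import robot
print(robot.close_job())"
```

```text
the job is handed in; nothing more can be done
None
```

The job is handed in, with no verdict returned: the ring is at its lock stop, and the bleed screw was seated, then backed off about 1.59 rad (estimated from the tool's turn). It is still gripped at 30 N, and no contact with the other things on the bench was seen, though I didn't re-measure them.

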